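# Set the try square to the fingerboard and bolt it down

### The arm

A 6-joint arm with a two-finger parallel gripper is mounted at the origin on the work surface. World frame = base frame: x ahead of the robot, y to its left, z up, the work surface at z = 0. Lengths are in m, angles in rad, forces in N, time in s.
With the tool pointing down it reaches from about 0.375 to 0.975 m from the base axis. Payload 3.8 kg.
Tool frame: the origin (TCP) lies at the very end of the fingers, on their centre line; the grasp point (between the pads) lies 19 mm behind it; z points along the fingers, y is the line along which they close (so a half turn about z gives the same grasp; the last joint's range is limited). The gripper opens to 85 mm and grips with 20 to 120 N. Pads are 22 mm wide; open, the fingers measure 114 mm over their backs; the gripper's body (76 mm by 85 mm) begins 54 mm behind the grasp point. The pads swing forward as they close: fully open they stand 13 mm farther back than shut.
Start: joints at [-1.261, 0.264, 1.604, -0, 1.274, -0.037], TCP at [0.229, -0.635, 0.231] pointing down, gripper open.
Joint ranges: [-2.63, 2.63], [-0.94, 2.18], [0.31, 2.57], [-1.31, 4.45], [0, 2.66], [-2.55, 2.55]. Speed limits (rad/s): [2.57, 2.57, 3.14, 3.14, 3.14, 3.14].

### API

Orientations are given as a rotation vector (axis times angle).
In Python, from workcell import bot, vision gives the robot as it stands. The module is installed in compiled form; this text tells all that it offers.
- The arm moves only by the tool play_rows, never from a script. Its argument "moves" is a list that holds one entry, the list of rows, each a list of 7 numbers: the turn, a rotation vector about the tool's x, y, z as a fraction of full scale, then the shift along the tool's x, y, z as a fraction of full scale, then the finger opening in mm, from 0 to 85.4. In form: [[[ax, ay, az, x, y, z, jaw], ...]]. A call has 1 to 5 rows; each row shifts and turns the commanded pose from where the row before left it, along the tool's axes as they then stand; what a row does not reach is not made up. Full scale, the value 1, is 0.1 m for a shift and 0.5 rad for a turn. A row lasts 1/12 s, in which the tool goes at most 41.7 mm and 7.16 degrees, less where a joint would pass 70% of its speed; a pose out of reach is approached as far as the arm can. A call with a number of a shift or a turn outside -1 to 1 is refused whole. A call with a gripper value outside its range is refused whole. The fingers move at their own pace and stop on an object; "newtons" is the grip in N (left out, the last holds). Time passes only in rows, so rows that do not move let the fingers close. It gives the time, the measured TCP pose, the force, the opening and the grip force at its end, in the units of the state.
- bot.read_state(): the state, without advancing time (a new reading comes with each control period).
- vision.read_camera(name): name is "side" or "top"; returns a dict with "image" (480x640x3 uint8, red, green, blue), "depth" (480x640 float32, m along the optical axis (not along the pixel's ray), 0 where there is no reading), "K" (3x3 intrinsics, pixels), "dist" ([k1, k2, p1, p2, k3] as OpenCV has them; the pictures are not rectified), "R" (3x3) and "t" (3): a world point X has camera coordinates R X + t. Camera axes: x right, y down, z forward; pixel columns grow to the right and rows downward; lengths in m; the calibration is good to about 2 mm. A picture is of the moment at which its call begins.
- bot.finish_job(): hands the job in; it is judged then, once.
The state is a dict: "time": time; "q": joint angles; "joint_vel": joint speeds; "joint_torque": joint torques, N m; "tool_pos": TCP position; "tcp_rot": TCP orientation; "wrist_force": force on the tool from outside, world axes, zero at the start; "torque": the same for the moment, N m; "width": opening from 0.0 (shut) to 1.0 (fully open); "grip_force": force on a finger pad.
Only numpy, scipy, OpenCV 4.12 (cv2) and the standard library are available. Lean on these libraries where they do the work, as an engineer would, in place of code of your own. Each camera call takes 0.05 s, during which the arm holds its last target. There are 200 camera calls.

### The job

First pull the jig's sliding bolt fully out by its knob and leave it out. Then take the try square from its slanting rest and gently lay it on the jig, stock standing on the base plate and flush along its whole length against the long edge of the fingerboard blank, blade reaching over the blank, and let go of it. Last, push the bolt fully home, so that its tongue lies over the plain end of the stock and the square stays flush; leave the other things on the bench alone.

Things in the scene. Friction and masses are not known exactly. Their poses are not given: they have to be found in the camera images.
- jig: Fixed plywood base plate 280 (x) by 260 (y) by 12 mm; origin under its centre, z up. Fixed on it: a dark fingerboard blank 70 wide, 230 long (y), 16 thick (top 28 mm above bench), working edge facing -x at jig x = +35 mm; a dark steel guide block for the bolt, 50 (x) by 44 (y), centre x -53, y -55, top 71 above bench. The square goes between them, at jig x +9 to +35 mm.
- edge (a point): Middle of the working edge of the blank, at the height of the base plate's top (12 mm above the bench, the foot of the edge). Axes parallel to the jig's: x into the blank (square to the edge), y along the edge, z up.
- bolt (a joint): Steel slide bolt, in m: 0 = home (tongue over the place of the stock), 0.050 = fully out (stop). Slides out along jig -x; friction about 4 N, no spring, stays where left. Bar 112 long, 22 wide (y), 8 thick, underside 61 mm above the bench (3 mm above the top of a standing square), on the line jig y = -55 mm. Tongue tip: 8 mm short of the edge plane at home, 58 mm when out.
- knob (a point): Grip point on the axis of the bolt's upright round wooden knob, moving with the bolt; axes parallel to the jig's. Knob 26 mm across, 34 mm tall, from 75 to 109 mm above the bench; this point is 92 mm above the bench. At home it is 88 mm from the edge plane, on the -x side.
- square: Loose try square, 200 g. Dark wooden stock 170 (x) by 26 (y) by 46 mm (z), origin under its centre. Steel blade 32 by 2.5 mm leaves the -y face at the +x end (x 53 to 85), reaches 120 mm to -y, underside 18 mm up: clears the blank by 2 mm. Starts in the rest, +x end uppermost, z leaning 35 degrees to the slope's foot. Laid right: +x along jig +y, -y along jig +x, z up.
- face_plain_end (a point): On the square's flat brass -y face (the one to lay against the edge), at its plain end, level with the underside: square x = -85, y = -13, z = 0 mm.
- face_blade_end (a point): The same at the blade end of that face: square x = +85, y = -13, z = 0 mm.
- stand: Fixed wooden rest with a slope that rises 35 degrees towards its own +x (away from the robot); origin at the centre of the underside of its 170 by 100 mm foot. The slope, 186 long and 52 mm wide, has a trough 30 mm wide between two rails 10 mm high, and at its low end a lip 22 mm high on which the stock's plain end bears.
- trough (a point): Middle of the trough's floor, 85 mm above the bench; the middle of the stock's underside starts here. Axes as the rest's (not tilted).
- jar: Bystander: glass jar with a lid, 68 mm across, 85 tall; origin under its centre.
- plane: Bystander: small hand plane, 150 by 50 mm, about 75 tall; origin under its centre.
- screwdriver: Bystander: wood-handled screwdriver, 200 mm long, lying on the bench; origin under its middle.

How it is judged:
On the way, in this order (a step that is already met when the one before it is completed fails the run):
1. the bolt is pulled fully out (within 6 mm of its stop) (value of joint bolt above 0.044 m), for 0.2 s.
2. the square stands flush against the blank's edge, let go, with the bolt still out (x of face_plain_end in the frame of edge between -0.0022 and 0.003 m and x of face_blade_end in the frame of edge between -0.0022 and 0.003 m and y of square in the frame of edge between -0.06 and 0.022 m and z of square in the frame of edge below 0.004 m and angle between square's own z axis and vertical below 0.05 rad and y of face_blade_end in the frame of jig above 0.02 m and contact force between the fingers and square below 0.2 N and value of joint bolt above 0.04 m), for 0.2 s.
At the end, for the whole second after the job is handed in: Bolt home within 4 mm. Square released, at rest, upright (0.05 rad) on the base plate (4 mm), both ends of its face within 2.2 mm of the blank's edge, its middle between -60 and +22 mm of the edge's middle along jig y, blade end to jig +y: blade over the blank, tongue over the stock (x of face_plain_end in the frame of edge between -0.0022 and 0.003 m and x of face_blade_end in the frame of edge between -0.0022 and 0.003 m and y of square in the frame of edge between -0.06 and 0.022 m and z of square in the frame of edge below 0.004 m and angle between square's own z axis and vertical below 0.05 rad and y of face_blade_end in the frame of jig above 0.02 m and contact force between the fingers and square below 0.2 N and value of joint bolt below 0.004 m and linear speed of square below 0.01 m/s); the robot touches nothing.
It fails at once if the jar is moved more than 40 mm (distance of jar from where it was at the start of the episode above 0.04 m).
It fails at once if the hand plane is moved more than 40 mm (distance of plane from where it was at the start of the episode above 0.04 m).
It fails at once if the screwdriver is moved more than 40 mm (distance of screwdriver from where it was at the start of the episode above 0.04 m).
It fails at once if the square is dropped onto the jig (falls faster than 0.45 m/s there, not held) (linear speed of square above 0.45 m/s and contact force between the fingers and square below 0.2 N and horizontal distance between square and edge below 0.15 m).
It also fails if it takes over 53 s, if anything falls off the work surface, if the arm or the gripper's body presses on something with over 40 N, if the wrist force passes 120 N, or if a joint passes its speed limit or range.

## Working session

There is one attempt and no reset: what is moved stays moved. The work goes in short steps, Python scripts to look and compute and a tool call to move; the robot and the scene stay as the last step left them, time stands still between calls to the robot, and variables do not carry over. Pictures are saved under pics/ and viewed, at most 10 in all, crops included, and the job is handed in when it is done.

Besides the shell and the picture viewer there is one more tool, called as name(argument=value, ...) on one line, values as JSON. play_rows: Moves the arm, as the interface text tells. Its arguments: {"type":"object","properties":{"moves":{"type":"array","items":{"type":"array","items":{"type":"array","items":{"type":"number"}}}},"newtons":{"type":"number"}},"required":["moves"]}

```bash
mkdir -p pics
cat > h.py <<'E'
import numpy as np, cv2
from workcell import bot, vision
from scipy.spatial.transform import Rotation as Ro
def cam(n):
    return vision.read_camera(n)
def ray(c,uv):
    p=cv2.undistortPoints(np.array(uv,float).reshape(-1,1,2),c["K"],c["dist"]).reshape(-1,2)
    d=np.c_[p,np.ones(len(p))]@c["R"]
    return -c["R"].T@c["t"], d
def onplane(c,uv,z):
    o,d=ray(c,uv); return o+d*((z-o[2])/d[:,2])[:,None]
def cloud(c):
    v,u=np.mgrid[0:480,0:640]
    p=cv2.undistortPoints(np.c_[u.ravel(),v.ravel()].astype(float).reshape(-1,1,2),c["K"],c["dist"]).reshape(-1,2)
    z=c["depth"].ravel()
    X=(np.c_[p,np.ones(len(p))]*z[:,None]-c["t"])@c["R"]
    X[z==0]=np.nan
    return X.reshape(480,640,3)
def proj(c,X):
    return cv2.projectPoints(np.array(X,float).reshape(-1,1,3),cv2.Rodrigues(c["R"])[0],c["t"],c["K"],c["dist"])[0].reshape(-1,2)
E
python3 - <<'E'
from h import *
import pickle
for n in("side","top"):
    c=cam(n); cv2.imwrite(f"pics/{n}0.png",c["image"][:,:,::-1]); pickle.dump(c,open(n+"0.pkl","wb"))
    print(n,(-c["R"].T@c["t"]).round(3),c["R"].round(2).tolist(),c["K"][0,0],(c["depth"]>0).mean())
print(bot.read_state())
E
```

```text
side [0.05  1.03  1.065] [[-0.89, -0.45, 0.01], [-0.29, 0.58, -0.76], [0.34, -0.68, -0.65]] 518.6364356685905 0.9961751302083334
top [0.26  0.028 1.472] [[0.06, -1.0, -0.0], [-0.97, -0.06, -0.22], [0.22, 0.01, -0.98]] 527.093581307658 0.9959733072916667
{'time': 0.1, 'q': array([-1.26087116e+00,  2.64682351e-01,  1.60522730e+00,  1.05315397e-05,
        1.27368899e+00, -3.68781564e-02]), 'joint_vel': array([-7.62069495e-04, -1.78625712e-03, -4.55074748e-03, -4.68644246e-04,
        1.16741275e-03, -6.13159296e-05]), 'joint_torque': array([ 3.82358849e-04, -5.16708505e+01, -3.68589485e+01, -1.68750415e-05,
        6.32169118e-03, -1.23750601e-05]), 'tool_pos': array([ 0.22924501, -0.63418842,  0.23008893]), 'tcp_rot': array([-3.09252191e+00, -5.41683606e-01,  4.12921482e-04]), 'wrist_force': array([ 0.95239655,  0.16885736, -0.23341952]), 'torque': array([0.00618202, 0.02733031, 0.01061377]), 'grip_force': 0.0, 'width': 1.0040295017439185}
```

View pics/top0.png

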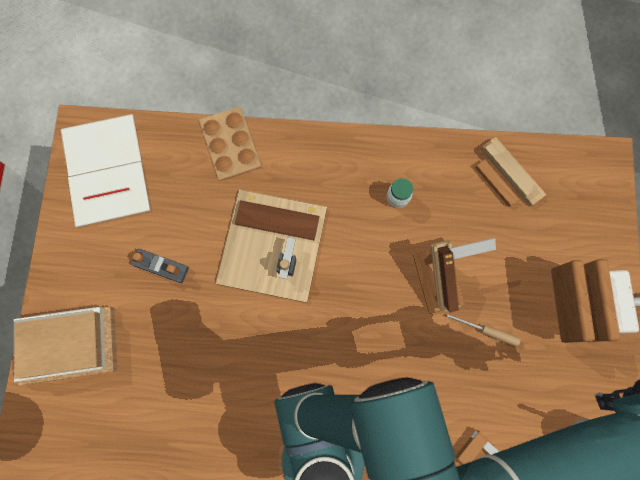

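View pics/side0.png

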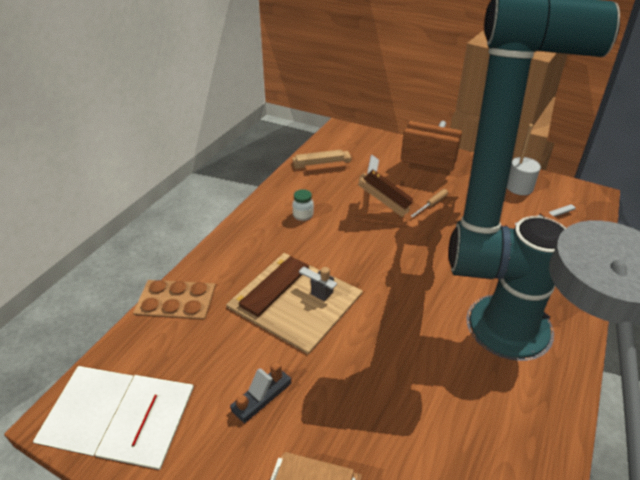

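The top view shows the jig at about (272,246) with its blank on the far side, and the knob at (285,262). The square is in its rest at (446,275), with the blade out to (495,245). The jar is at (400,192), the plane at (158,265) and the screwdriver at (490,332). The side view shows all of these too.

Run:
```python
from h import *
import pickle
T=pickle.load(open("top0.pkl","rb"));S=pickle.load(open("side0.pkl","rb"))
big=np.zeros((600,800,3),np.uint8)
def crop(c,u0,v0,w,h,s): return cv2.resize(c["image"][v0:v0+h,u0:u0+w,::-1],None,fx=s,fy=s,interpolation=cv2.INTER_CUBIC)
big[:300,:400]=crop(T,205,180,133,100,3.01)[:300,:400] if 0 else cv2.resize(T["image"][180:310,205:378,::-1],(400,300))
big[:300,400:]=cv2.resize(T["image"][225:350,400:567,::-1],(400,300))
big[300:,:400]=cv2.resize(S["image"][245:355,220:367,::-1],(400,300))
big[300:,400:]=cv2.resize(S["image"][145:255,330:477,::-1],(400,300))
cv2.imwrite("pics/crops.png",big)
for n,c in(("T",T),("S",S)):
    X=cloud(c)
    # bench noise, and heights of known things
    pts={"T":[(200,240),(245,270),(280,220),(285,262),(446,270),(447,300),(480,246),(400,188)],"S":[(220,290),(320,320),(275,285),(325,272),(385,190),(300,198)]}[n]
    for u,v in pts:
        print(n,(u,v),T["image"][v,u] if n=="T" else S["image"][v,u],X[v,u].round(4), np.nanstd(X[v-1:v+2,u-1:u+2,2]).round(4))
# jig plate, by colour
for n,c,roi in(("T",T,(205,180,340,310)),("S",S,(215,245,370,355))):
    u0,v0,u1,v1=roi
    hsv=cv2.cvtColor(c["image"],cv2.COLOR_RGB2HSV)[v0:v1,u0:u1]
    print(n,"plate hsv",hsv[(v1-v0)//2+20,20:40:10].tolist())
    Xc=cloud(c)[v0:v1,u0:u1]
    for lo,hi in((.009,.016),(.024,.032),(.05,.08),(.085,.12)):
        m=((Xc[...,2]>lo)&(Xc[...,2]<hi)).astype(np.uint8)
        k,l,st,_=cv2.connectedComponentsWithStats(m)
        if k<2: continue
        j=1+st[1:,4].argmax(); P=Xc[l==j]
        r=cv2.minAreaRect((P[:,:2]*1000).astype(np.float32))
        print(n,lo,hi,len(P),np.median(P,0).round(4),np.round(r[0],1),np.round(r[1],1),round(r[2],2))
```

```text
T (200, 240) [181 130  81] [0.5622 0.3863 0.0028] 0.0028
T (245, 270) [201 176 134] [0.4825 0.2495 0.0114] 0.0026
T (280, 220) [120  78  51] [0.6281 0.1613 0.0291] 0.002
T (285, 262) [197 167 126] [0.4948 0.1319 0.1108] 0.0028
T (446, 270) [101  62  36] [ 0.4943 -0.2811  0.1409] 0.0023
T (447, 300) [65 41 33] [ 0.4232 -0.2943  0.0979] 0.0064
T (480, 246) [187 188 182] [ 0.5618 -0.3667  0.1421] 0.0027
T (400, 188) [ 74 125  97] [ 0.7242 -0.1662  0.0858] 0.0022
S (220, 290) [155  96  49] [ 0.7685  0.2418 -0.0018] 0.0013
S (320, 320) [207 172 121] [0.4584 0.223  0.013 ] 0.0015
S (275, 285) [99 57 36] [0.6243 0.1748 0.0247] 0.0037
S (325, 272) [167 131  88] [0.4827 0.1461 0.1128] 0.0027
S (385, 190) [57 34 22] [ 0.4808 -0.2812  0.1097] 0.0033
S (300, 198) [ 58 100  73] [ 0.7183 -0.1471  0.0861] 0.0019
T plate hsv [[19, 89, 184], [18, 83, 206]]
T 0.009 0.016 4585 [0.5278 0.1936 0.0126] [559.1 180.8] [263.8 282.7] 82.27
T 0.024 0.032 1552 [0.6277 0.1685 0.0285] [629.4 170.5] [229.9  72.3] 82.14
T 0.05 0.08 417 [0.5124 0.1294 0.0697] [514.4 131.7] [ 44.6 112.1] 82.15
T 0.085 0.12 79 [0.4885 0.1338 0.1088] [489.2 134.4] [23.2 23.5] 49.11
S plate hsv [[12, 163, 174], [11, 175, 118]]
S 0.009 0.016 4146 [0.5175 0.2183 0.0123] [558.1 181.2] [263.2 283.9] 81.97
S 0.024 0.032 1392 [0.6272 0.1817 0.0284] [626.7 170.3] [234.4  76. ] 82.22
S 0.05 0.08 410 [0.5056 0.1378 0.069 ] [512.3 132.2] [ 48.7 116.8] 81.92
S 0.085 0.12 99 [0.4853 0.1409 0.1048] [488.2 134.9] [21.5 27.3] 26.78
```

View pics/crops.png

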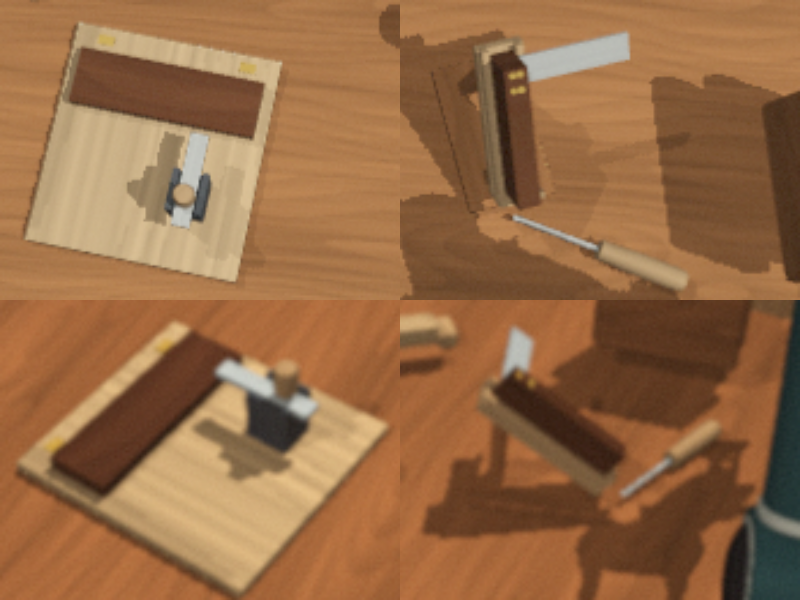

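The crops show knob, bar and block clearly, with the bolt seemingly about 10 mm out. The blank's working edge runs from (70,103) to (255,137) in the top-left crop. The square's stock lies up the slope with its blade to the right, and the screwdriver lies by the foot. The plate, the blank and both views agree on the jig: centre (0.559, 0.181), yaw -7.8°. Next I measure the square and plan the first move.

```bash
cat >> h.py <<'E'
def Rdown(phi):  # tool down, tool y at world yaw phi
    y=np.array([np.cos(phi),np.sin(phi),0]);z=np.array([0,0,-1.]);return np.c_[np.cross(y,z),y,z]
YAW=np.radians(-7.8); JX=np.array([np.cos(YAW),np.sin(YAW),0]);JY=np.array([-np.sin(YAW),np.cos(YAW),0]);JC=np.array([.5586,.181,0])
def jig(x,y,z): return JC+JX*x+JY*y+np.array([0,0,z])
def tojig(p): d=np.array(p)-JC; return np.array([d@JX,d@JY,d[2]])
def plan(wps,jaw,P=None,R=None,st=.34,tu=.22):
    """wps: list of (p,R). Prints rows of round numbers, dead reckoned."""
    s=bot.read_state()
    if P is None: P,R=s["tool_pos"],Ro.from_rotvec(s["tcp_rot"]).as_matrix()
    for p,Rt in wps:
        rows=[]
        while len(rows)<60:
            d=R.T@(p-P)/.1; a=Ro.from_matrix(R.T@Rt).as_rotvec()/.5
            if np.linalg.norm(d)<.004 and np.linalg.norm(a)<.006: break
            n=max(1,np.ceil(np.linalg.norm(d)/st),np.ceil(np.linalg.norm(a)/tu))
            r=np.round(np.r_[a/n,d/n],3)+0.
            rows.append(r.tolist()+[jaw])
            P=P+R@r[3:]*.1; R=R@Ro.from_rotvec(r[:3]*.5).as_matrix()
        print(len(rows),str(rows).replace(" ",""))
    return P,R
E
python3 - <<'E'
from h import *
import pickle
th=np.radians(35)
pts=[]
for n in("top","side"):
    c=pickle.load(open(n+"0.pkl","rb")); X=cloud(c)
    I=c["image"].astype(int)
    reg=(X[...,0]>.36)&(X[...,0]<.62)&(X[...,1]>-.45)&(X[...,1]<-.2)&(X[...,2]>.045)&(X[...,2]<.25)
    dark=(I.sum(2)<260)&reg
    l=cv2.connectedComponentsWithStats(cv2.erode(dark.astype(np.uint8),np.ones((2,2))))
    j=1+l[2][1:,4].argmax(); P=X[l[1]==j]
    psi=0
    for it in range(4):
        h=np.array([np.cos(psi),np.sin(psi),0]);t=np.array([-np.sin(psi),np.cos(psi),0])
        S=h*np.cos(th)+np.array([0,0,np.sin(th)]);N=np.cross(S,t)
        C=P@np.c_[S,t,N]
        nm=np.percentile(C[:,2],90) if it==0 else top
        top=np.median(C[abs(C[:,2]-nm)<.008,2]); f=abs(C[:,2]-top)<.007
        r=cv2.minAreaRect((C[f][:,:2]*1000).astype(np.float32))
        a=r[2] if r[1][0]>r[1][1] else r[2]-90
        psi+=np.radians(a)*.9
    u,s,vt=np.linalg.svd(P[f]-P[f].mean(0),full_matrices=False)
    ctr=S*r[0][0]/1000+t*r[0][1]/1000+N*top
    print(n,len(P),f.sum(),"yaw",np.degrees(psi).round(2),"size",np.round(r[1],1),"topface centre",ctr.round(4),"underside mid",(ctr-N*.046).round(4),"svd axis",vt[0].round(3),"normal",vt[2].round(3))
# knob top, rays onto z=.109 / triangulated
o=[]
for n,(u,v,w) in (("top",(285,262,9)),("side",(325,272,9))):
    c=pickle.load(open(n+"0.pkl","rb"));X=cloud(c)
    m=(X[v-14:v+14,u-14:u+14,2]>.102)&(X[v-14:v+14,u-14:u+14,2]<.118)
    vv,uu=np.nonzero(m); p=[uu.mean()+u-14,vv.mean()+v-14]
    o.append(ray(c,[p])); print(n,m.sum(),p,"at z.109",onplane(c,[p],.109).round(4))
(a,b),(e,f)=o;b=b[0];f=f[0]
A=np.c_[b,-f];k=np.linalg.lstsq(A,e-a,rcond=None)[0];K=(a+b*k[0]+e+f*k[1])/2
print("knob top triangulated",K.round(4),"jig",tojig(K).round(4))
R=Rdown(YAW);k=np.array([.4885,.1345,0])
plan([(np.array([.30,-.45,.30]),Rdown(np.radians(-50))),(k+[0,0,.2],R),(k+[0,0,.080],R)],85)
E
```

```text
top 768 114 yaw 7.04 size [ 24.3 169.1] topface centre [ 0.4736 -0.2814  0.1105] underside mid [ 0.4998 -0.2781  0.0728] svd axis [-0.802 -0.174 -0.572] normal [-0.598  0.228  0.769]
side 658 165 yaw 14.06 size [168.8  20.3] topface centre [ 0.4793 -0.279   0.0956] underside mid [ 0.505  -0.273   0.0579] svd axis [-0.784 -0.23  -0.576] normal [ 0.609 -0.458 -0.647]
top 67 [np.float64(283.92537313432837), np.float64(264.04477611940297)] at z.109 [[0.4895 0.1344 0.109 ]]
side 58 [np.float64(325.0689655172414), np.float64(270.5)] at z.109 [[0.4869 0.1374 0.109 ]]
knob top triangulated [0.4892 0.1344 0.1057] jig [-0.0624 -0.0556  0.1057]
7 [[-0.001,0.0,-0.1,0.185,-0.213,-0.099,85],[0.0,0.0,-0.1,0.195,-0.204,-0.1,85],[-0.001,0.0,-0.101,0.205,-0.194,-0.1,85],[0.0,0.0,-0.1,0.214,-0.183,-0.1,85],[-0.001,0.0,-0.101,0.223,-0.172,-0.099,85],[0.0,0.0,-0.1,0.232,-0.161,-0.1,85],[-0.001,-0.001,-0.101,0.239,-0.149,-0.099,85]]
19 [[0.0,0.0,-0.078,0.274,-0.172,0.053,85],[0.0,0.0,-0.077,0.28,-0.161,0.053,85],[0.0,0.0,-0.078,0.286,-0.15,0.053,85],[0.0,0.0,-0.077,0.292,-0.139,0.053,85],[0.0,0.0,-0.078,0.297,-0.127,0.052,85],[0.0,0.0,-0.077,0.302,-0.116,0.053,85],[0.0,0.0,-0.078,0.306,-0.104,0.052,85],[0.0,0.0,-0.077,0.31,-0.092,0.053,85],[0.0,0.0,-0.078,0.313,-0.08,0.052,85],[0.0,0.0,-0.077,0.316,-0.068,0.053,85],[0.0,0.0,-0.078,0.318,-0.056,0.052,85],[0.0,0.0,-0.077,0.32,-0.043,0.053,85],[0.0,0.0,-0.078,0.322,-0.031,0.052,85],[0.0,0.0,-0.077,0.323,-0.018,0.053,85],[0.0,0.0,-0.078,0.323,-0.006,0.052,85],[0.0,0.0,-0.077,0.323,0.007,0.053,85],[0.0,0.0,-0.078,0.323,0.019,0.052,85],[0.0,0.0,-0.077,0.322,0.032,0.053,85],[0.0,0.0,-0.078,0.32,0.044,0.052,85]]
4 [[0.0,0.0,0.0,0.0,0.0,0.3,85],[0.0,0.0,0.0,0.0,0.0,0.3,85],[0.0,0.0,0.0,0.0,0.0,0.3,85],[0.0,0.0,0.0,0.0,0.0,0.3,85]]
```

play_rows(moves=[[[0,0,-0.1,0.185,-0.213,-0.1,85],[0,0,-0.1,0.195,-0.204,-0.1,85],[0,0,-0.1,0.205,-0.194,-0.1,85],[0,0,-0.1,0.214,-0.183,-0.1,85],[0,0,-0.1,0.223,-0.172,-0.1,85]]])

```text
time: 0.52
tool_pos: [0.28, -0.5017, 0.2809]
tcp_rot: [-3.0, -0.926, 0.0]
wrist_force: [1.2, -0.3, 1.5]
width: 1.0
grip_force: 0.0
```

play_rows(moves=[[[0,0,-0.1,0.232,-0.161,-0.1,85],[0,0,-0.1,0.239,-0.149,-0.1,85],[0,0,-0.078,0.274,-0.172,0.05,85],[0,0,-0.077,0.28,-0.161,0.05,85],[0,0,-0.078,0.286,-0.15,0.05,85]]])

```text
time: 0.93
tool_pos: [0.3302, -0.3569, 0.2861]
tcp_rot: [2.884, 1.245, 0.0]
wrist_force: [0.6, -0.1, 0.4]
width: 0.995
grip_force: 0.0
```

play_rows(moves=[[[0,0,-0.077,0.292,-0.139,0.053,85],[0,0,-0.078,0.297,-0.127,0.052,85],[0,0,-0.077,0.302,-0.116,0.053,85],[0,0,-0.078,0.306,-0.104,0.052,85],[0,0,-0.077,0.31,-0.092,0.053,85]]])

```text
time: 1.35
tool_pos: [0.3798, -0.2029, 0.2594]
tcp_rot: [-2.75, -1.517, 0.0]
wrist_force: [1.3, -0.6, 0.9]
width: 0.998
grip_force: 0.0
```

play_rows(moves=[[[0,0,-0.078,0.313,-0.08,0.052,85],[0,0,-0.077,0.316,-0.068,0.053,85],[0,0,-0.078,0.318,-0.056,0.052,85],[0,0,-0.077,0.32,-0.043,0.053,85],[0,0,-0.078,0.322,-0.031,0.052,85]]])

```text
time: 1.77
tool_pos: [0.4296, -0.0492, 0.2332]
tcp_rot: [-2.59, -1.777, 0.0]
wrist_force: [0.3, -0.2, -0.2]
width: 0.997
grip_force: 0.0
```

play_rows(moves=[[[0,0,-0.077,0.323,-0.018,0.053,85],[0,0,-0.078,0.323,-0.006,0.052,85],[0,0,-0.077,0.323,0.007,0.053,85],[0,0,-0.078,0.323,0.019,0.052,85],[0,0,-0.078,0.322,0.032,0.053,85]]])

```text
time: 2.18
tool_pos: [0.4795, 0.1046, 0.2069]
tcp_rot: [-2.406, -2.02, 0.001]
wrist_force: [0.4, 0.3, -0.7]
width: 0.994
grip_force: 0.0
```

Run:
```python
from h import *
R=Rdown(YAW);k=np.array([.489,.1345,0])
s=bot.read_state();print(s["time"],s["tool_pos"],s["q"].round(2))
plan([(k+[0,0,.2],R),(k+[0,0,.080],R)],85)
```

```text
2.1833 [0.47947909 0.10455119 0.20686698] [ 0.16 -0.07  2.02 -0.    1.2   0.34]
1 [[-0.001,0.001,-0.075,0.311,0.042,0.069,85]]
4 [[0.0,0.0,0.0,0.0,0.0,0.3,85],[0.0,0.0,0.0,0.0,0.0,0.3,85],[0.0,0.0,0.0,0.0,0.0,0.3,85],[0.0,0.0,0.0,0.0,0.0,0.3,85]]
```

play_rows(moves=[[[0,0,-0.075,0.311,0.042,0.07,85],[0,0,0,0,0,0.3,85],[0,0,0,0,0,0.3,85],[0,0,0,0,0,0.3,85],[0,0,0,0,0,0.3,85]]], newtons=40)

```text
time: 2.6
tool_pos: [0.4888, 0.1332, 0.079]
tcp_rot: [-2.369, -2.064, 0.0]
wrist_force: [0.1, 0.4, 0.6]
width: 0.995
grip_force: 0.0
```

play_rows(moves=[[[0,0,0,0,0,0,15],[0,0,0,0,0,0,15],[0,0,0,0,0,0,15],[0,0,0,0,0,0,15],[0,0,0,0,0,0,15]]])

```text
time: 3.02
tool_pos: [0.4911, 0.1331, 0.083]
tcp_rot: [2.369, 2.061, 0.006]
wrist_force: [-0.3, 0.3, 9.7]
width: 0.296
grip_force: 19.9
```

play_rows(moves=[[[0,0,0,0,0,0,15],[0,0,0,0,0,0,15],[0,0,0,0,0,0,15],[0,0,0,0,0,0,15],[0,0,0,0,0,0,15]]])

```text
time: 3.43
tool_pos: [0.4911, 0.1331, 0.0831]
tcp_rot: [2.369, 2.061, 0.006]
wrist_force: [-1.1, -0.2, 6.5]
width: 0.285
grip_force: 39.3
```

play_rows(moves=[[[0,0,0,0,-0.05,-0.03,15],[0,0,0,0,-0.1,0,15],[0,0,0,0,-0.1,0,15],[0,0,0,0,-0.1,0,15],[0,0,0,0,-0.05,0,15]]])

```text
time: 3.85
tool_pos: [0.4499, 0.1389, 0.0834]
tcp_rot: [2.369, 2.062, 0.005]
wrist_force: [21.3, 0.2, -18.8]
width: 0.285
grip_force: 41.9
```

play_rows(moves=[[[0,0,0,0,-0.03,0,15],[0,0,0,0,0,0,15],[0,0,0,0,0,0,15]]])

```text
time: 4.1
tool_pos: [0.45, 0.1388, 0.0834]
tcp_rot: [2.366, 2.06, 0.011]
wrist_force: [13.6, 1.1, -18.5]
width: 0.286
grip_force: 41.8
```

Run:
```python
from h import *
s=bot.read_state();print(tojig(s["tool_pos"]))
```

```text
[-0.10185106 -0.05650232  0.08341747]
```

play_rows(moves=[[[0,0,0,0,0.02,0.03,15],[0,0,0,0,0,0,60],[0,0,0,0,0,0,60],[0,0,0,0,0,0,60],[0,0,0,0,0,-0.1,60]]])

```text
time: 4.52
tool_pos: [0.4466, 0.1379, 0.0891]
tcp_rot: [-2.368, -2.061, 0.006]
wrist_force: [-1.5, -0.0, 0.2]
width: 0.702
grip_force: 0.0
```

play_rows(moves=[[[0,0,0,0,0,-0.3,60],[0,0,0,0,0,-0.3,60],[0,0,0,0,0,-0.3,60],[0,0,0,0,0,-0.3,60],[0,0,0,0,0,-0.3,60]]])

```text
time: 4.93
tool_pos: [0.448, 0.1383, 0.2427]
tcp_rot: [2.37, 2.062, 0.0]
wrist_force: [0.3, -0.1, 0.1]
width: 0.706
grip_force: 0.0
```

Run:
```python
from h import *
import pickle
th=np.radians(35)
c=cam("top");pickle.dump(c,open("top1.pkl","wb"));X=cloud(c)
# bolt check
J=(X-JC)@np.c_[JX,JY,[0,0,1]]
for n,q in(("knob",(J[...,2]>.1)&(J[...,2]<.12)&(abs(J[...,1]+.055)<.02)&(abs(J[...,0]+.09)<.06)),("bar",(J[...,2]>.05)&(J[...,2]<.08)&(abs(J[...,1]+.055)<.012)&(abs(J[...,0]+.06)<.12))):
    print(n,q.sum(),np.nanmean(J[q],0).round(4),J[q][:,0].min().round(4) if q.any() else "",J[q][:,0].max().round(4) if q.any() else "")
T0=pickle.load(open("top0.pkl","rb"));S0=pickle.load(open("side0.pkl","rb"))
# square: all points above bench around the rest; fit in slope frame
P=[]
for cc,U in((T0,(432,238,502,316)),(c,(432,238,502,316)),(S0,(355,150,420,220))):
    Y=cloud(cc);u0,v0,u1,v1=U;I=cc["image"][v0:v1,u0:u1];Y=Y[v0:v1,u0:u1]
    hsv=cv2.cvtColor(I,cv2.COLOR_RGB2HSV)
    ok=(Y[...,2]>.03)
    stock=ok&(hsv[...,2]<125); blade=ok&(hsv[...,1]<50)&(hsv[...,2]>110)
    P.append((Y[stock],Y[blade])); print(stock.sum(),blade.sum())
tp=np.r_[P[0][0],P[1][0]]; bl=[np.r_[P[0][1],P[1][1]],P[2][1]]
for n,b in zip("TS",bl):
    b=b[np.abs(b-np.median(b,0)).max(1)<.1]
    u,s,vt=np.linalg.svd(b-b.mean(0),full_matrices=False)
    print(n,"blade centre",b.mean(0).round(4),"long",vt[0].round(3),"normal",vt[2].round(3),"sd",(s/np.sqrt(len(b))).round(4))
for psi in np.radians([4,6,8,10,12,14]):
    h=np.array([np.cos(psi),np.sin(psi),0]);t=np.array([-np.sin(psi),np.cos(psi),0])
    S=h*np.cos(th)+np.array([0,0,np.sin(th)]);N=np.cross(S,t);M=np.c_[S,t,N]
    C=tp@M; D=P[2][0]@M
    print(np.degrees(psi).round(1),"T n pct",np.percentile(C[:,2],[50,80,90,95]).round(4),"S n",np.percentile(D[:,2],[50,80,90,95]).round(4),"t",np.percentile(C[:,1],[3,97]).round(4),np.percentile(D[:,1],[3,97]).round(4),"s",np.percentile(C[:,0],[1,99]).round(4))
```

```text
knob 43 [-0.1028 -0.0598  0.1081] -0.1132 -0.0899
bar 90 [-0.1104 -0.0585  0.0694] -0.1325 -0.0592
1116 494
1108 489
1411 114
T blade centre [ 0.5548 -0.35    0.1418] long [-0.274  0.962  0.011] normal [-0.569 -0.171  0.804] sd [0.033  0.0094 0.0025]
S blade centre [ 0.5572 -0.3565  0.1441] long [-0.221  0.96   0.17 ] normal [ 0.598  0.271 -0.755] sd [0.0328 0.0084 0.0043]
4.0 T n pct [-0.1584 -0.153  -0.1512 -0.15  ] S n [-0.1846 -0.1597 -0.1543 -0.1522] t [-0.3466 -0.2898] [-0.6257 -0.2872] s [0.3455 0.5184]
6.0 T n pct [-0.1516 -0.1463 -0.1445 -0.1434] S n [-0.1777 -0.1531 -0.1476 -0.1455] t [-0.3603 -0.3075] [-0.6409 -0.305 ] s [0.3363 0.5091]
8.0 T n pct [-0.1445 -0.1393 -0.1375 -0.1365] S n [-0.1699 -0.1459 -0.1404 -0.1385] t [-0.3741 -0.3246] [-0.6557 -0.3225] s [0.3267 0.4995]
10.0 T n pct [-0.1373 -0.132  -0.1303 -0.1292] S n [-0.1617 -0.1382 -0.133  -0.1312] t [-0.3869 -0.3413] [-0.6699 -0.3394] s [0.3166 0.4893]
12.0 T n pct [-0.1296 -0.1244 -0.1227 -0.1217] S n [-0.1526 -0.1305 -0.1251 -0.1235] t [-0.3996 -0.3575] [-0.6832 -0.3561] s [0.306  0.4786]
14.0 T n pct [-0.1218 -0.1165 -0.1148 -0.1139] S n [-0.1434 -0.1212 -0.117  -0.1152] t [-0.4124 -0.3731] [-0.6958 -0.3719] s [0.2952 0.4674]
```

Run:
```python
from h import *
import pickle
th=np.radians(35)
def frame(psi):
    h=np.array([np.cos(psi),np.sin(psi),0]);t=np.array([-np.sin(psi),np.cos(psi),0])
    S=h*np.cos(th)+np.array([0,0,np.sin(th)]);return np.c_[S,t,np.cross(S,t)]
for name,U in(("top1",(432,238,502,316)),("side0",(355,150,420,220))):
    c=pickle.load(open(name+".pkl","rb"));X=cloud(c);u0,v0,u1,v1=U
    hsv=cv2.cvtColor(c["image"],cv2.COLOR_RGB2HSV)
    box=np.zeros((480,640),bool);box[v0:v1,u0:u1]=1
    ok=box&(X[...,2]>.03)
    def big(m):
        l=cv2.connectedComponentsWithStats(m.astype(np.uint8));j=1+l[2][1:,4].argmax();return l[1]==j
    blade=big(ok&(hsv[...,1]<60)&(hsv[...,2]>100))
    stock=big(ok&(hsv[...,2]<125))
    psi=np.radians(14)
    for it in range(5):
        M=frame(psi)
        out=[]
        C=X@M; nb=np.nanmedian(C[blade][:,2]); 
        nt=np.percentile(C[stock][:,2],90) if it==0 else nt
        tf=big(stock&(abs(C[...,2]-nt)<.009)); nt=np.median(C[tf][:,2])
        for m,n in((blade,nb),(tf,nt)):
            v,u=np.nonzero(m);o,d=ray(c,np.c_[u,v]); k=(n-o@M[:,2])/(d@M[:,2]);Q=(o+d*k[:,None])@M
            r=cv2.minAreaRect((Q[:,:2]*1000).astype(np.float32));a=r[2]
            a=(a+45)%90-45; out.append((round(a,2),np.round(r[0],1),np.round(r[1],1),n.round(4),m.sum()))
        psi+=np.radians(out[0][0] if name=="top1" else out[1][0])*.6
    print(name,"psi",np.degrees(psi).round(2),out)
    for (a,ce,sz,n,_),nm in zip(out,("blade","topface")):
        print(nm,(M@np.r_[ce/1000,n]).round(4))
    e=np.full((480,640,3),0,np.uint8)
    if name=="top1":
        vis=c["image"].copy();vis[tf]=[255,0,0];vis[blade]=[0,0,255]
        a=cv2.resize(vis[225:350,400:567],(400,300));
    else:
        vis=c["image"].copy();vis[tf]=[255,0,0];vis[blade]=[0,0,255]
        b=cv2.resize(vis[145:255,330:477],(400,300))
cv2.imwrite("pics/mask.png",np.hstack([a,b])[:,:,::-1])
```

```text
top1 psi 16.67 [(0.03, array([ 434.5, -492.6]), array([ 33. , 117.8]), np.float64(-0.1313), np.int64(498)), (0.73, array([ 368.2, -416.2]), array([175.2,  30.1]), np.float64(-0.1068), np.int64(603))]
blade [ 0.5543 -0.3484  0.1417]
topface [ 0.4669 -0.2948  0.1237]
side0 psi 15.93 [(1.2, array([ 441.2, -489. ]), array([ 31. , 108.4]), np.float64(-0.136), np.int64(117)), (0.49, array([ 372.5, -404.3]), array([176.7,  51.3]), np.float64(-0.1121), np.int64(364))]
blade [ 0.5549 -0.3525  0.1417]
topface [ 0.4647 -0.2898  0.1218]Traceback (most recent call last):
  File "<stdin>", line 38, in <module>
    return _nx.concatenate(arrs, 0, dtype=dtype, casting=casting)
           ~~~~~~~~~~~~~~~^^^^^^^^^^^^^^^^^^^^^^^^^^^^^^^^^^^^^^^
ValueError: all the input arrays must have same number of dimensions, but the array at index 0 has 1 dimension(s) and the array at index 1 has 3 dimension(s)
```

Both views agree: the bolt is out (knob at jig x −0.103). The square has yaw about 16.5° and its underside middle at z 0.085, as expected. Before grasping, I check where the fingertips end when closed on 26 mm.

play_rows(moves=[[[0,0,0,0,0,-0.2,26],[0,0,0,0,0,-0.2,26],[0,0,0,0,0,0,26],[0,0,0,0,0,0,26],[0,0,0,0,0,0,26]]])

```text
time: 5.4
tool_pos: [0.4481, 0.1383, 0.2798]
tcp_rot: [-2.37, -2.062, 0.001]
wrist_force: [-0.2, -1.4, -0.6]
width: 0.302
grip_force: 0.0
```

Run:
```python
from h import *
s=bot.read_state();p=s["tool_pos"];R=Ro.from_rotvec(s["tcp_rot"]).as_matrix();print(p,s["width"])
c=cam("side");L=(cloud(c)-p)@R
near=(np.abs(L[...,0])<.04)&(np.abs(L[...,1])<.07)&(L[...,2]>-.15)&(L[...,2]<.04)
print(near.sum())
for a in np.arange(-.03,.035,.005):
    q=near&(L[...,2]>a)&(L[...,2]<=a+.005)
    if q.any(): print(a.round(3),q.sum(),L[q].min(0).round(3),L[q].max(0).round(3))
u,v=proj(c,p)[0].astype(int);print(u,v)
v0=max(v-80,0);u0=u-80
im=cv2.resize(c["image"][v0:v0+120,u0:u0+160],(640,480)).copy()
k=4;cv2.drawMarker(im,(int((proj(c,p)[0][0]-u0)*k),int((proj(c,p)[0][1]-v0)*k)),(255,0,0),0,16,1)
cv2.imwrite("pics/grip.png",im[:,:,::-1])
```

```text
[0.44808121 0.13830889 0.27982304] 0.30191765970065454
1480
-0.03 31 [-0.009 -0.028 -0.03 ] [ 0.012  0.024 -0.025]
-0.025 31 [-0.01  -0.029 -0.024] [ 0.012  0.025 -0.02 ]
-0.02 30 [-0.009 -0.028 -0.02 ] [ 0.012  0.025 -0.015]
-0.015 25 [-0.009 -0.028 -0.014] [ 0.012  0.024 -0.01 ]
-0.01 25 [-0.012 -0.027 -0.01 ] [ 0.012  0.025 -0.005]
-0.005 9 [-0.01  -0.021 -0.005] [ 0.011  0.013 -0.   ]
339 224
```

View pics/grip.png

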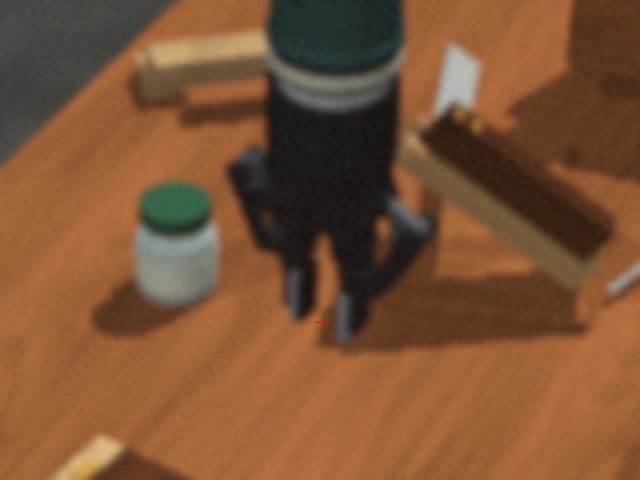

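The crosshair (TCP) at (323,322) sits level with the fingertips when they are closed to 26 mm. So the TCP is the tip end, as stated.

```bash
cat >> h.py <<'E'
def slope(psi=np.radians(16.5),th=np.radians(35)):
    h=np.array([np.cos(psi),np.sin(psi),0]);t=np.array([-np.sin(psi),np.cos(psi),0])
    S=h*np.cos(th)+np.array([0,0,np.sin(th)]);return np.c_[S,t,np.cross(S,t)]
M=slope(); O=M@[.3665,-.418,-.1525]
RG=np.c_[-M[:,0],-M[:,1],-M[:,2]]  # tool y=-t, z=-N ; x = y cross z
RG[:,0]=np.cross(RG[:,1],RG[:,2])
def sq(x,y,z): return O+M@[x,y,z]
E
python3 - <<'E'
from h import *
print(O,np.linalg.det(RG))
P,R=plan([(sq(.015,0,.18),RG),(sq(.015,0,.022),RG)],60)
E
```

```text
[ 0.49044288 -0.29067685  0.08529508] 1.0
14 [[-0.05,0.078,0.158,-0.326,0.013,0.027,60],[-0.05,0.078,0.158,-0.325,0.039,0.015,60],[-0.05,0.078,0.158,-0.321,0.064,0.004,60],[-0.05,0.078,0.158,-0.315,0.089,-0.007,60],[-0.05,0.078,0.158,-0.307,0.114,-0.016,60],[-0.05,0.078,0.158,-0.296,0.138,-0.025,60],[-0.05,0.078,0.158,-0.283,0.162,-0.032,60],[-0.05,0.077,0.158,-0.268,0.184,-0.039,60],[-0.05,0.078,0.158,-0.251,0.206,-0.044,60],[-0.05,0.077,0.158,-0.232,0.226,-0.048,60],[-0.05,0.078,0.158,-0.211,0.245,-0.05,60],[-0.051,0.077,0.158,-0.189,0.262,-0.052,60],[-0.05,0.078,0.158,-0.166,0.278,-0.052,60],[-0.051,0.077,0.159,-0.141,0.291,-0.05,60]]
5 [[0.0,0.0,0.0,0.0,0.0,0.316,60],[0.0,0.0,0.0,0.0,0.0,0.316,60],[0.0,0.0,0.0,0.0,0.0,0.316,60],[0.0,0.0,0.0,0.0,0.0,0.316,60],[0.0,0.0,0.0,0.0,0.0,0.316,60]]
```

play_rows(moves=[[[-0.05,0.078,0.158,-0.326,0.013,0.027,60],[-0.05,0.078,0.158,-0.325,0.039,0.015,60],[-0.05,0.078,0.158,-0.321,0.064,0.004,60],[-0.05,0.078,0.158,-0.315,0.089,-0.007,60],[-0.05,0.078,0.158,-0.307,0.114,-0.016,60]]])

```text
time: 5.87
tool_pos: [0.4316, -0.0248, 0.2653]
tcp_rot: [-2.684, -1.524, -0.354]
wrist_force: [1.3, -1.2, -0.3]
width: 0.702
grip_force: 0.0
```

play_rows(moves=[[[-0.05,0.078,0.158,-0.296,0.138,-0.025,60],[-0.05,0.078,0.158,-0.283,0.162,-0.032,60],[-0.05,0.077,0.158,-0.268,0.184,-0.039,60],[-0.05,0.078,0.158,-0.251,0.206,-0.044,60],[-0.05,0.077,0.158,-0.232,0.226,-0.048,60]]])

```text
time: 6.28
tool_pos: [0.4155, -0.1876, 0.2518]
tcp_rot: [-2.855, -0.919, -0.681]
wrist_force: [0.8, 0.3, -0.3]
width: 0.704
grip_force: 0.0
```

play_rows(moves=[[[-0.05,0.078,0.158,-0.211,0.245,-0.05,60],[-0.05,0.077,0.158,-0.189,0.262,-0.052,60],[-0.05,0.078,0.158,-0.166,0.278,-0.052,60],[-0.05,0.077,0.159,-0.141,0.291,-0.05,60]]])

```text
time: 6.62
tool_pos: [0.403, -0.3174, 0.2405]
tcp_rot: [-2.884, -0.409, -0.913]
wrist_force: [0.5, 0.6, 0.5]
width: 0.704
grip_force: 0.0
```

Run:
```python
from h import *
s=bot.read_state();print(s["tool_pos"],s["q"].round(2))
# recheck stock t position from the top and side views (top-face mask, rays onto its plane)
for n in("top","side"):
    c=cam(n);X=cloud(c);C=(X-O)@M
    m=(abs(C[...,0])<.09)&(abs(C[...,1])<.03)&(abs(C[...,2]-.046)<.007)&(cv2.cvtColor(c["image"],cv2.COLOR_RGB2HSV)[...,2]<125)
    b=(C[...,0]>.04)&(C[...,0]<.1)&(C[...,1]<-.02)&(C[...,1]>-.15)&(abs(C[...,2]-.02)<.01)
    print(n,m.sum(),C[m].mean(0).round(4),np.percentile(C[m],[3,97],axis=0).round(4).tolist(),"blade",b.sum(),C[b].mean(0).round(4))
plan([(sq(.015,0,.022),RG)],60)
```

```text
[ 0.40295266 -0.31743336  0.24052893] [-1.12 -0.17  2.16  0.68  1.14 -0.12]
top 561 [0.0007 0.0028 0.0455] [[-0.0774, -0.0106, 0.0403], [0.0824, 0.0148, 0.0497]] blade 497 [ 0.0688 -0.0767  0.0205]
side 277 [-0.0037  0.0044  0.0448] [[-0.0804, -0.0108, 0.0395], [0.0823, 0.0169, 0.0488]] blade 123 [ 0.0714 -0.0883  0.0203]
5 [[0.0,0.0,-0.004,0.006,-0.005,0.315,60],[0.0,0.0,-0.004,0.005,-0.005,0.315,60],[0.0,0.0,-0.004,0.006,-0.005,0.314,60],[0.0,-0.001,-0.003,0.005,-0.004,0.315,60],[0.0,0.0,-0.004,0.006,-0.005,0.314,60]]
```

play_rows(moves=[[[0,0,-0.004,0.005,-0.01,0.315,60],[0,0,-0.004,0.005,-0.01,0.315,60],[0,0,-0.004,0.005,-0.01,0.315,60],[0,0,-0.004,0.005,-0.01,0.315,60],[0,0,-0.004,0.005,-0.01,0.315,60]]], newtons=40)

```text
time: 7.13
tool_pos: [0.4916, -0.283, 0.1126]
tcp_rot: [-2.884, -0.434, -0.911]
wrist_force: [0.7, -0.1, 0.4]
width: 0.706
grip_force: 0.0
```

play_rows(moves=[[[0,0,0,0,0,0,15],[0,0,0,0,0,0,15],[0,0,0,0,0,0,15],[0,0,0,0,0,0,15],[0,0,0,0,0,0,15]]])

```text
time: 7.55
tool_pos: [0.4917, -0.287, 0.1163]
tcp_rot: [-2.889, -0.433, -0.916]
wrist_force: [2.7, -4.5, -4.4]
width: 0.304
grip_force: 39.4
```

play_rows(moves=[[[0,0,0,0,0,0,15],[0,0,0,0,0,0,15],[0,0,0,0,0,0,15]]])

```text
time: 7.8
tool_pos: [0.4917, -0.287, 0.1163]
tcp_rot: [-2.889, -0.433, -0.917]
wrist_force: [1.2, -5.0, -2.8]
width: 0.305
grip_force: 39.5
```

Run:
```python
from h import *
s=bot.read_state();print(M.T@(s["tool_pos"]-O),s["q"].round(2),s["width"]*85.4,np.degrees(Ro.from_matrix(RG.T@Ro.from_rotvec(s["tcp_rot"]).as_matrix()).as_rotvec()))
```

```text
[0.01965382 0.00312933 0.02409164] [-0.91  0.04  2.23  0.83  0.81 -0.2 ] 26.03132296168728 [-0.2048049   0.13118782 -0.59498381]
```

Run:
```python
from h import *
s=bot.read_state();p=s["tool_pos"];R0=Ro.from_rotvec(s["tcp_rot"]).as_matrix()
up=p-R0[:,2]*.11; w2=up+np.array([.0,.10,.10])
plan([(up,R0),(w2,R0),(jig(.010,0,.22),Rdown(YAW))],15,st=.3,tu=.18)
```

```text
4 [[0.0,0.0,0.0,0.0,0.0,-0.275,15],[0.0,0.0,0.0,0.0,0.0,-0.275,15],[0.0,0.0,0.0,0.0,0.0,-0.275,15],[0.0,0.0,0.0,0.0,0.0,-0.275,15]]
5 [[0.0,0.0,0.0,0.164,-0.19,-0.132,15],[0.0,0.0,0.0,0.163,-0.19,-0.131,15],[0.0,0.0,0.0,0.164,-0.189,-0.132,15],[0.0,0.0,0.0,0.163,-0.19,-0.131,15],[0.0,0.0,0.0,0.164,-0.189,-0.132,15]]
15 [[0.048,-0.072,-0.147,0.101,-0.219,0.139,15],[0.048,-0.072,-0.147,0.121,-0.208,0.14,15],[0.047,-0.072,-0.147,0.141,-0.195,0.14,15],[0.048,-0.072,-0.147,0.16,-0.18,0.139,15],[0.047,-0.072,-0.147,0.178,-0.164,0.137,15],[0.048,-0.072,-0.146,0.194,-0.148,0.134,15],[0.047,-0.072,-0.147,0.209,-0.13,0.13,15],[0.048,-0.072,-0.146,0.222,-0.111,0.125,15],[0.047,-0.072,-0.147,0.234,-0.091,0.119,15],[0.048,-0.072,-0.146,0.244,-0.071,0.113,15],[0.047,-0.072,-0.147,0.252,-0.05,0.105,15],[0.048,-0.072,-0.146,0.259,-0.029,0.097,15],[0.047,-0.072,-0.147,0.264,-0.008,0.088,15],[0.048,-0.071,-0.146,0.266,0.014,0.078,15],[0.047,-0.072,-0.147,0.267,0.035,0.068,15]]
```

play_rows(moves=[[[0,0,0,0,0,-0.1,15],[0,0,0,0,0,-0.2,15],[0,0,0,0,0,-0.25,15],[0,0,0,0,0,-0.275,15],[0,0,0,0,0,-0.275,15]]])

```text
time: 8.22
tool_pos: [0.4293, -0.3017, 0.2056]
tcp_rot: [-2.883, -0.434, -0.911]
wrist_force: [1.1, -0.4, -2.2]
width: 0.298
grip_force: 42.7
```

play_rows(moves=[[[0,0,0,0.164,-0.19,-0.132,15],[0,0,0,0.163,-0.19,-0.131,15],[0,0,0,0.164,-0.189,-0.132,15],[0,0,0,0.163,-0.19,-0.131,15],[0,0,0,0.164,-0.189,-0.132,15]]])

```text
time: 8.63
tool_pos: [0.4294, -0.2015, 0.306]
tcp_rot: [-2.884, -0.433, -0.912]
wrist_force: [0.5, -0.6, -2.4]
width: 0.289
grip_force: 42.7
```

play_rows(moves=[[[0.048,-0.072,-0.147,0.101,-0.219,0.139,15],[0.048,-0.072,-0.147,0.121,-0.208,0.14,15],[0.047,-0.072,-0.147,0.141,-0.195,0.14,15],[0.048,-0.072,-0.147,0.16,-0.18,0.139,15],[0.047,-0.072,-0.147,0.178,-0.164,0.137,15]]])

```text
time: 9.05
tool_pos: [0.4752, -0.0735, 0.277]
tcp_rot: [-2.835, -1.028, -0.634]
wrist_force: [0.1, 0.2, -2.8]
width: 0.295
grip_force: 42.7
```

play_rows(moves=[[[0.048,-0.072,-0.146,0.194,-0.148,0.134,15],[0.047,-0.072,-0.147,0.209,-0.13,0.13,15],[0.048,-0.072,-0.146,0.222,-0.111,0.125,15],[0.047,-0.072,-0.147,0.234,-0.091,0.119,15],[0.048,-0.072,-0.146,0.244,-0.071,0.113,15]]])

```text
time: 9.47
tool_pos: [0.5207, 0.0545, 0.2487]
tcp_rot: [-2.658, -1.579, -0.324]
wrist_force: [0.3, 0.4, -1.6]
width: 0.298
grip_force: 42.7
```

play_rows(moves=[[[0.047,-0.072,-0.147,0.252,-0.05,0.105,15],[0.048,-0.072,-0.146,0.259,-0.029,0.097,15],[0.047,-0.072,-0.147,0.264,-0.008,0.088,15],[0.048,-0.071,-0.146,0.266,0.014,0.078,15],[0.047,-0.072,-0.147,0.267,0.035,0.068,15]]])

```text
time: 9.88
tool_pos: [0.5665, 0.1822, 0.2204]
tcp_rot: [-2.359, -2.069, 0.004]
wrist_force: [0.4, -0.3, -2.3]
width: 0.293
grip_force: 42.7
```

Run:
```python
from h import *
import pickle
s=bot.read_state();p=s["tool_pos"];R=Ro.from_rotvec(s["tcp_rot"]).as_matrix()
print(tojig(p),np.degrees(Ro.from_matrix(Rdown(YAW).T@R).as_rotvec()).round(2),s["q"].round(2))
c=cam("top");d=cam("side");pickle.dump((c,d,s),open("hold.pkl","wb"))
for n,k in(("top",c),("side",d)):
    L=(cloud(k)-p)@np.c_[JY,-JX,[0,0,1]]   # square axes (x,y,z) about TCP
    hsv=cv2.cvtColor(k["image"],cv2.COLOR_RGB2HSV)
    b=(hsv[...,1]<70)&(hsv[...,2]>90)&(L[...,0]>.0)&(L[...,0]<.12)&(L[...,1]<-.03)&(L[...,1]>-.17)&(abs(L[...,2])<.05)
    st=(hsv[...,2]<130)&(abs(L[...,0])<.15)&(abs(L[...,1])<.03)&(L[...,2]>-.06)&(L[...,2]<.04)
    for nm,m in(("blade",b),("stock",st)):
        P=L[m]; 
        if len(P)<20: print(n,nm,len(P));continue
        u,sv,vt=np.linalg.svd(P-P.mean(0),full_matrices=False)
        print(n,nm,len(P),P.mean(0).round(4),np.percentile(P,[2,98],axis=0).round(4).tolist(),"axis",vt[0].round(3),"n",vt[2].round(3))
im=np.hstack([cv2.resize(c["image"][150:330,190:380],(400,400)),cv2.resize(d["image"][160:320,210:370],(400,400))])
cv2.imwrite("pics/hold.png",im[:,:,::-1])
```

```text
[0.00769928 0.0022318  0.2203904 ] [ 0.28  0.05 -0.29] [0.27 0.12 1.79 0.   1.23 0.4 ]
top blade 0
top stock 473 [-0.033   0.0043  0.0159] [[-0.1031, -0.0125, -0.0192], [0.0646, 0.0135, 0.0276]] axis [-0.999 -0.042  0.008] n [-0.036  0.93   0.365]
side blade 349 [ 0.0571 -0.0816 -0.0024] [[0.0408, -0.1316, -0.0064], [0.0729, -0.0332, 0.0011]] axis [ 0.015  1.    -0.009] n [-0.029  0.01   1.   ]
side stock 943 [0.012  0.006  0.0071] [[-0.0957, -0.0236, -0.0232], [0.0718, 0.0258, 0.0362]] axis [ 0.998 -0.05   0.043] n [-0.035 -0.957 -0.287]
```

View pics/hold.png

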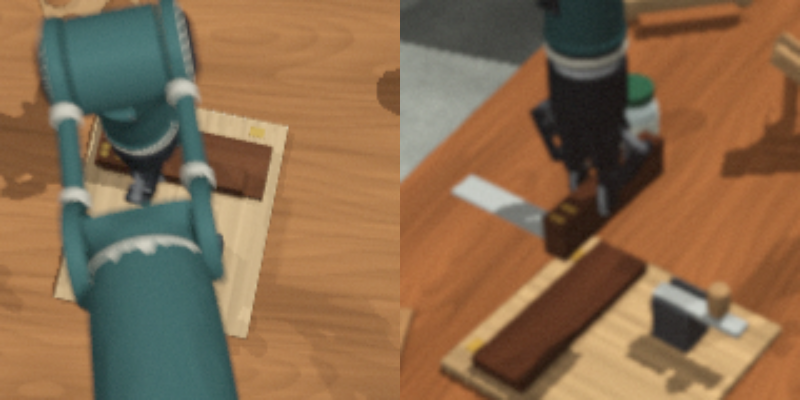

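The picture shows the square held level over the jig, blade toward the blank, with the bolt still out. In hand, the TCP is at about square x +13 mm and z +23 mm.

Run:
```python
from h import *
plan([(jig(.012,-.006,.07),Rdown(YAW)),(jig(.012,-.006,.04),Rdown(YAW))],15,st=.31)
```

```text
5 [[-0.003,-0.001,0.003,-0.024,0.01,0.297,15],[-0.003,-0.001,0.003,-0.023,0.01,0.297,15],[-0.002,-0.001,0.003,-0.023,0.009,0.297,15],[-0.003,-0.002,0.003,-0.023,0.009,0.297,15],[-0.002,-0.001,0.002,-0.023,0.008,0.297,15]]
1 [[0.0,0.0,0.0,0.0,0.0,0.3,15]]
```

play_rows(moves=[[[-0.003,-0.001,0.003,-0.023,0.01,0.297,15],[-0.003,-0.001,0.003,-0.023,0.01,0.297,15],[-0.002,-0.001,0.003,-0.023,0.009,0.297,15],[-0.003,-0.002,0.003,-0.023,0.009,0.297,15],[-0.002,-0.001,0.002,-0.023,0.008,0.297,15]]])

```text
time: 10.4
tool_pos: [0.5695, 0.1686, 0.0712]
tcp_rot: [2.372, 2.056, 0.004]
wrist_force: [0.1, 0.3, -3.5]
width: 0.297
grip_force: 42.7
```

play_rows(moves=[[[0,0,0,0,0,0.1,15],[0,0,0,0,0,0.1,15],[0,0,0,0,0,0.05,15],[0,0,0,0,0,0.03,15],[0,0,0,0,0,0,15]]])

```text
time: 10.82
tool_pos: [0.5717, 0.1698, 0.0448]
tcp_rot: [2.37, 2.057, 0.007]
wrist_force: [0.6, -0.6, -2.8]
width: 0.297
grip_force: 42.6
```

Run:
```python
from h import *
s=bot.read_state();p=s["tool_pos"];R=Ro.from_rotvec(s["tcp_rot"]).as_matrix()
print(tojig(p),np.degrees(Ro.from_matrix(Rdown(YAW).T@R).as_rotvec()).round(2),s["wrist_force"].round(1),s["torque"].round(2))
k=cam("side");L=(cloud(k)-JC)@np.c_[JX,JY,[0,0,1]]
hsv=cv2.cvtColor(k["image"],cv2.COLOR_RGB2HSV)
b=(hsv[...,1]<70)&(hsv[...,2]>90)&(L[...,0]>.025)&(L[...,0]<.16)&(L[...,1]<.12)&(L[...,1]>.01)&(L[...,2]>.024)&(L[...,2]<.06)
P=L[b];u,sv,vt=np.linalg.svd(P-P.mean(0),full_matrices=False)
print(len(P),P.mean(0).round(4),np.percentile(P,[2,98],axis=0).round(4).tolist(),vt.round(3).tolist())
```

```text
[ 0.01449063 -0.0093314   0.04480568] [-0.35  0.06  0.3 ] [ 0.6 -0.6 -2.8] [ 0.04 -0.    0.04]
359 [0.0911 0.0411 0.0444] [[0.0379, 0.0235, 0.0301], [0.144, 0.0565, 0.0493]] [[-0.999, 0.04, -0.03], [-0.039, -0.999, -0.021], [0.031, 0.02, -0.999]]
```

play_rows(moves=[[[0.012,0,-0.01,0,0,0.03,15],[0,0,0,0,0,0.03,15],[0,0,0,0,0,0.01,15],[0,0,0,0,0,0,15]]])

```text
time: 11.2
tool_pos: [0.5707, 0.1697, 0.0366]
tcp_rot: [-2.366, -2.064, 0.001]
wrist_force: [0.1, 0.1, -2.7]
width: 0.292
grip_force: 42.6
```

play_rows(moves=[[[0,0,0,0,0,0.01,15],[0,0,0,0,0,0,15]]])

```text
time: 11.37
tool_pos: [0.5707, 0.1696, 0.0355]
tcp_rot: [-2.366, -2.064, 0.001]
wrist_force: [-0.2, 0.1, -2.6]
width: 0.29
grip_force: 42.6
```

play_rows(moves=[[[0,0,0,0,0,0.01,15],[0,0,0,0,0,0,15]]])

```text
time: 11.53
tool_pos: [0.571, 0.1697, 0.0351]
tcp_rot: [-2.366, -2.064, 0.001]
wrist_force: [-1.8, -0.0, 0.5]
width: 0.294
grip_force: 43.0
```

play_rows(moves=[[[0,0,0,0,0,0.01,15],[0,0,0,0,0,0,15]]])

```text
time: 11.7
tool_pos: [0.571, 0.1697, 0.035]
tcp_rot: [-2.366, -2.064, 0.001]
wrist_force: [-3.3, -0.7, 7.2]
width: 0.293
grip_force: 43.5
```

play_rows(moves=[[[0,0,0,0,0,-0.01,15],[0,0,0,0,0.02,0,15],[0,0,0,0,0.02,0,15],[0,0,0,0,0.01,0,15],[0,0,0,0,0,0,15]]])

```text
time: 12.12
tool_pos: [0.5759, 0.169, 0.035]
tcp_rot: [-2.366, -2.064, 0.001]
wrist_force: [-3.3, 0.4, 4.1]
width: 0.298
grip_force: 43.5
```

play_rows(moves=[[[0,0,0,0,0.01,0,15],[0,0,0,0,0,0,15]]])

```text
time: 12.28
tool_pos: [0.5767, 0.1689, 0.035]
tcp_rot: [-2.366, -2.064, 0.002]
wrist_force: [-4.6, 0.4, 5.8]
width: 0.298
grip_force: 43.5
```

play_rows(moves=[[[0,0,0,0,0.01,0,15],[0,0,0,0,0,0,15]]])

```text
time: 12.45
tool_pos: [0.5777, 0.1688, 0.035]
tcp_rot: [-2.366, -2.064, 0.002]
wrist_force: [-3.5, 0.2, 6.2]
width: 0.3
grip_force: 43.5
```

play_rows(moves=[[[0,0,0,0,0.01,0,15],[0,0,0,0,0,0,15]]])

```text
time: 12.62
tool_pos: [0.5787, 0.1687, 0.035]
tcp_rot: [-2.366, -2.064, 0.002]
wrist_force: [-4.1, 0.0, 5.8]
width: 0.296
grip_force: 43.5
```

play_rows(moves=[[[0,0,0,0,0.01,0,15],[0,0,0,0,0,0,15]]])

```text
time: 12.78
tool_pos: [0.5797, 0.1685, 0.035]
tcp_rot: [-2.366, -2.064, 0.002]
wrist_force: [-3.8, 0.4, 6.3]
width: 0.293
grip_force: 43.5
```

play_rows(moves=[[[0,0,0,0,0.01,0,15],[0,0,0,0,0,0,15]]])

```text
time: 12.95
tool_pos: [0.58, 0.1685, 0.035]
tcp_rot: [-2.366, -2.062, 0.004]
wrist_force: [-6.3, 0.8, 7.5]
width: 0.294
grip_force: 43.6
```

play_rows(moves=[[[0,0,0,0,0.01,0,15],[0,0,0,0,0,0,15]]])

```text
time: 13.12
tool_pos: [0.5801, 0.1685, 0.0349]
tcp_rot: [-2.365, -2.061, 0.006]
wrist_force: [-7.7, 0.9, 9.6]
width: 0.291
grip_force: 43.8
```

play_rows(moves=[[[0,0,0,0,0.01,-0.01,15],[0,0,0,0,0.01,-0.01,15],[0,0,0,0,0,0,15]]])

```text
time: 13.37
tool_pos: [0.5802, 0.1684, 0.035]
tcp_rot: [-2.363, -2.06, 0.009]
wrist_force: [-8.0, 3.0, 2.5]
width: 0.292
grip_force: 42.9
```

Run:
```python
from h import *
s=bot.read_state();p=s["tool_pos"];R=Ro.from_rotvec(s["tcp_rot"]).as_matrix()
print(tojig(p),np.degrees(Ro.from_matrix(Rdown(YAW).T@R).as_rotvec()).round(2),s["wrist_force"].round(1),s["torque"].round(2))
```

```text
[ 0.0230991  -0.00956652  0.03503148] [ 0.51 -0.01  0.05] [-8.   3.   2.5] [ 0.55  1.6  -0.19]
```

Pressed on the edge at about 8 N. Releasing gently.

play_rows(moves=[[[0,0,0,0,0,0,30],[0,0,0,0,0,0,35],[0,0,0,0,0,0,45],[0,0,0,0,0,0,50],[0,0,0,0,0,0,50]]])

```text
time: 13.78
tool_pos: [0.5846, 0.1678, 0.037]
tcp_rot: [-2.367, -2.065, -0.001]
wrist_force: [-0.7, 0.1, -0.7]
width: 0.587
grip_force: 0.0
```

Run:
```python
from h import *
s=bot.read_state();p=s["tool_pos"];R=Ro.from_rotvec(s["tcp_rot"]).as_matrix()
print(tojig(p),np.degrees(Ro.from_matrix(Rdown(YAW).T@R).as_rotvec()).round(2),s["wrist_force"].round(1),s["torque"].round(2))
k=cam("side");L=(cloud(k)-JC)@np.c_[JX,JY,[0,0,1]]
u,v=proj(k,jig(.02,-.02,.03))[0].astype(int)
cv2.imwrite("pics/rel.png",cv2.resize(k["image"][v-70:v+50,u-80:u+80],(800,600),interpolation=cv2.INTER_CUBIC)[:,:,::-1])
```

```text
[ 0.02752953 -0.00956166  0.03698006] [0.   0.04 0.01] [-0.7  0.1 -0.7] [ 0.03 -0.01 -0.02]
```

View pics/rel.png

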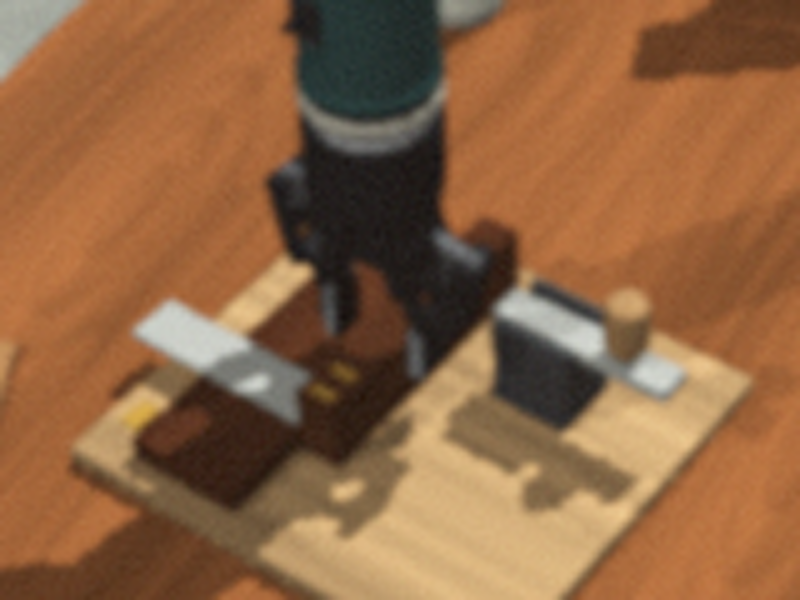

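The square stands with its stock along the edge (dark stock from (330,440) to (510,240)), blade over the blank, fingers clear, bolt still out. I'll lift and give it a low, gentle nudge from behind with closed fingers to make sure it's flush.

play_rows(moves=[[[0,0,0,0,-0.04,-0.1,50],[0,0,0,0,0,-0.25,50],[0,0,0,0,0,-0.3,50],[0,0,0,0,0,-0.3,0],[0,0,0,0.02,-0.2,0,0]]])

```text
time: 14.25
tool_pos: [0.5679, 0.1739, 0.1405]
tcp_rot: [2.364, 2.06, 0.021]
wrist_force: [0.7, 0.8, 2.2]
width: 0.312
grip_force: 0.0
```

play_rows(moves=[[[0,0,0,0,-0.21,0,0],[0,0,0,0,0,0,0],[0,0,0,0,0,0,0],[0,0,0,0,0,0,0]]])

```text
time: 14.58
tool_pos: [0.5399, 0.176, 0.1324]
tcp_rot: [-2.367, -2.065, -0.001]
wrist_force: [0.0, 0.0, -0.1]
width: -0.003
grip_force: 0.0
```

Run:
```python
from h import *
s=bot.read_state();p=s["tool_pos"]
print(tojig(p),s["width"])
for n in("side","top"):
    k=cam(n);L=(cloud(k)-JC)@np.c_[JX,JY,[0,0,1]]
    m=(L[...,2]>.050)&(L[...,2]<.066)&(L[...,0]>-.005)&(L[...,0]<.05)&(abs(L[...,1])<.13)
    for lo in(-.11,-.06,-.02,.02,.05):
        q=m&(L[...,1]>lo)&(L[...,1]<lo+.03)
        if q.sum()>5: print(n,lo,q.sum(),L[q].mean(0).round(4),np.percentile(L[q][:,0],[4,96]).round(4))
```

```text
[-0.01781156 -0.00752032  0.13235679] -0.0027602521235645765
side -0.11 57 [ 0.0147 -0.0964  0.0576] [0.0067 0.0249]
side -0.06 86 [ 0.0195 -0.0448  0.0573] [0.0073 0.0335]
side -0.02 88 [ 0.0196 -0.0049  0.0578] [0.0082 0.0329]
side 0.02 95 [0.02   0.0349 0.0578] [0.0076 0.0346]
side 0.05 34 [0.0205 0.0545 0.0568] [0.009  0.0318]
top -0.11 107 [ 0.0221 -0.0949  0.058 ] [0.0097 0.0353]
top -0.06 42 [ 0.0243 -0.0537  0.0578] [0.0104 0.0358]
```

play_rows(moves=[[[0,0,0,0,0,0.3,0],[0,0,0,0,0,0.3,0],[0,0,0,0,0,0.3,0],[0,0,0,0,0,0.21,0],[0,0,0,0,0,0,0]]])

```text
time: 15.1
tool_pos: [0.5353, 0.1745, 0.0153]
tcp_rot: [-2.364, -2.061, 0.015]
wrist_force: [-1.0, -0.5, 0.2]
width: 0.002
grip_force: 0.0
```

play_rows(moves=[[[0,0,0,0,0.03,0,0],[0,0,0,0,0.03,0,0],[0,0,0,0,0.02,0,0],[0,0,0,0,0,0,0]]])

```text
time: 15.43
tool_pos: [0.5501, 0.1753, 0.023]
tcp_rot: [2.367, 2.064, 0.006]
wrist_force: [-0.1, -0.5, 0.6]
width: -0.0
grip_force: 0.0
```

play_rows(moves=[[[0,0,0,0,0.02,0,0],[0,0,0,0,0,0,0]]])

```text
time: 15.6
tool_pos: [0.5506, 0.1748, 0.022]
tcp_rot: [-2.367, -2.065, -0.002]
wrist_force: [-0.6, 0.6, 0.2]
width: -0.0
grip_force: 0.0
```

play_rows(moves=[[[0,0,0,0,0.02,0,0],[0,0,0,0,0,0,0]]])

```text
time: 15.77
tool_pos: [0.5518, 0.1743, 0.0211]
tcp_rot: [-2.367, -2.065, -0.0]
wrist_force: [0.0, -0.3, 0.6]
width: 0.001
grip_force: 0.0
```

play_rows(moves=[[[0,0,0,0,0.01,0,0],[0,0,0,0,0,0,0]]])

```text
time: 15.93
tool_pos: [0.5523, 0.1742, 0.0207]
tcp_rot: [-2.366, -2.064, 0.001]
wrist_force: [-0.5, 0.3, -0.2]
width: 0.003
grip_force: 0.0
```

play_rows(moves=[[[0,0,0,0,0.01,0,0],[0,0,0,0,0,0,0]]])

```text
time: 16.1
tool_pos: [0.5533, 0.174, 0.0206]
tcp_rot: [-2.366, -2.064, 0.001]
wrist_force: [0.3, 0.0, -0.1]
width: 0.001
grip_force: 0.0
```

play_rows(moves=[[[0,0,0,0,0.01,0,0],[0,0,0,0,0,0,0]]])

```text
time: 16.27
tool_pos: [0.5542, 0.1739, 0.0207]
tcp_rot: [-2.366, -2.064, 0.002]
wrist_force: [-0.6, 0.4, 1.0]
width: 0.0
grip_force: 0.8
```

play_rows(moves=[[[0,0,0,0,0.01,0,0],[0,0,0,0,0,0,0]]])

```text
time: 16.43
tool_pos: [0.5543, 0.1739, 0.0207]
tcp_rot: [-2.365, -2.063, 0.004]
wrist_force: [-4.0, -0.0, 4.5]
width: -0.004
grip_force: 3.2
```

play_rows(moves=[[[0,0,0,0,0.01,0,0],[0,0,0,0,0,0,0]]])

```text
time: 16.6
tool_pos: [0.5543, 0.1738, 0.0207]
tcp_rot: [-2.365, -2.062, 0.006]
wrist_force: [-7.9, 1.1, 7.8]
width: -0.0
grip_force: 4.9
```

play_rows(moves=[[[0,0,0,0,-0.06,0,0],[0,0,0,0,-0.08,0,0],[0,0,0,0,0,-0.2,0],[0,0,0,0,0,-0.35,0],[0,0,0,0,0,-0.35,0]]])

```text
time: 17.02
tool_pos: [0.5403, 0.175, 0.1096]
tcp_rot: [-2.365, -2.064, 0.007]
wrist_force: [1.0, 0.3, 0.5]
width: 0.002
grip_force: 0.0
```

play_rows(moves=[[[0,0,0,0,0,-0.35,0],[0,0,0,-0.1,-0.25,0,0],[0,0,0,-0.2,-0.3,0,0],[0,0,0,-0.19,-0.35,0,0],[0,0,0,0,-0.35,0,0]]])

```text
time: 17.43
tool_pos: [0.4102, 0.1418, 0.1454]
tcp_rot: [-2.369, -2.063, 0.003]
wrist_force: [-0.1, 1.3, 0.0]
width: 0.003
grip_force: 0.0
```

Run:
```python
from h import *
s=bot.read_state();print(tojig(s["tool_pos"]),s["q"].round(2))
k=cam("side");L=(cloud(k)-JC)@np.c_[JX,JY,[0,0,1]]
q=(L[...,2]>.1)&(L[...,2]<.115)&(abs(L[...,1]+.055)<.02)&(abs(L[...,0]+.09)<.06);print("knob",q.sum(),L[q].mean(0))
plan([(jig(-.148,-.0555,.15),Rdown(YAW)),(jig(-.148,-.0555,.085),Rdown(YAW))],0)
```

```text
[-0.14174531 -0.05897891  0.14538966] [ 0.28 -0.13  2.19 -0.    1.08  0.41]
knob 70 [-0.1042533  -0.05342665  0.10728481]
1 [[-0.02,0.004,-0.003,0.038,0.013,-0.066,0]]
2 [[0.0,0.0,0.0,0.0,0.0,0.325,0],[0.0,0.0,0.0,0.0,0.0,0.325,0]]
```

play_rows(moves=[[[-0.02,0.004,0,0.038,0.013,0.1,0],[0,0,0,0,0,0.2,0],[0,0,0,0,0,0.28,0],[0,0,0,0,0,0,0],[0,0,0,0,0,0,0]]])

```text
time: 17.9
tool_pos: [0.4124, 0.147, 0.0865]
tcp_rot: [2.365, 2.063, 0.006]
wrist_force: [-0.7, -0.1, 0.0]
width: 0.0
grip_force: 0.0
```

Run:
```python
from h import *
s=bot.read_state();print(tojig(s["tool_pos"]),s["wrist_force"])
plan([(jig(-.148,-.0555,.085),Rdown(YAW))],0)
```

```text
[-0.14019802 -0.05347901  0.08652822] [-0.74669429 -0.14602445  0.03669672]
1 [[0.01,-0.001,0.001,-0.02,-0.078,0.015,0]]
```

play_rows(moves=[[[0.01,0,0,-0.02,0.05,0.01,0],[0,0,0,0,0.08,0,0],[0,0,0,0,0.1,0,0],[0,0,0,0,0.1,0,0],[0,0,0,0,0.1,0,0]]])

```text
time: 18.32
tool_pos: [0.4577, 0.1396, 0.0877]
tcp_rot: [2.367, 2.064, 0.006]
wrist_force: [-4.8, -0.2, 3.3]
width: -0.003
grip_force: 2.5
```

play_rows(moves=[[[0,0,0,0,0.08,0,0],[0,0,0,0,0.05,0,0],[0,0,0,0,0,0,0]]])

```text
time: 18.57
tool_pos: [0.4716, 0.1378, 0.0875]
tcp_rot: [2.366, 2.063, 0.009]
wrist_force: [-0.3, 0.9, 0.2]
width: -0.001
grip_force: 0.0
```

play_rows(moves=[[[0,0,0,0,0.03,0,0],[0,0,0,0,0,0,0]]])

```text
time: 18.73
tool_pos: [0.473, 0.1376, 0.0872]
tcp_rot: [2.366, 2.064, 0.007]
wrist_force: [-1.4, 1.8, 0.9]
width: 0.0
grip_force: 0.6
```

play_rows(moves=[[[0,0,0,0,0.02,0,0],[0,0,0,0,0,0,0]]])

```text
time: 18.9
tool_pos: [0.4738, 0.1374, 0.087]
tcp_rot: [2.367, 2.065, 0.005]
wrist_force: [-3.3, 1.8, 2.7]
width: -0.001
grip_force: 2.1
```

play_rows(moves=[[[0,0,0,0,0.02,0,0],[0,0,0,0,0,0,0]]])

```text
time: 19.07
tool_pos: [0.4741, 0.1373, 0.0868]
tcp_rot: [-2.366, -2.063, -0.001]
wrist_force: [-9.1, 2.3, 7.0]
width: -0.0
grip_force: 4.9
```

Run:
```python
from h import *
s=bot.read_state();print(tojig(s["tool_pos"]),s["wrist_force"])
```

```text
[-0.07782575 -0.05473828  0.08684999] [-9.12347648  2.31357217  6.97322163]
```

play_rows(moves=[[[0,0,0,0,-0.08,0,0],[0,0,0,0,-0.15,0,0],[0,0,0,0,-0.1,-0.2,0],[0,0,0,0,0,-0.35,0],[0,0,0,0,0,-0.35,0]]])

```text
time: 19.48
tool_pos: [0.4417, 0.141, 0.1764]
tcp_rot: [2.366, 2.066, 0.003]
wrist_force: [1.5, 0.1, 0.0]
width: 0.001
grip_force: 0.0
```

play_rows(moves=[[[0,0,0,-0.35,0,-0.2,0],[0,0,0,-0.35,0,0,0],[0,0,0,-0.35,0,0,0],[0,0,0,-0.35,0,0,0],[0,0,0,0,0,0,0]]])

```text
time: 19.9
tool_pos: [0.4242, -0.0023, 0.1972]
tcp_rot: [2.367, 2.056, 0.006]
wrist_force: [-0.2, -0.4, 0.5]
width: -0.001
grip_force: 0.0
```

Run:
```python
from h import *
print(bot.read_state()["tool_pos"])
ims=[]
for n in("top","side"):
    k=cam(n);L=(cloud(k)-JC)@np.c_[JX,JY,[0,0,1]]
    q=(L[...,2]>.1)&(L[...,2]<.115)&(abs(L[...,1]+.055)<.02)&(abs(L[...,0]+.06)<.06);print(n,"knob",q.sum(),L[q].mean(0).round(4))
    m=(L[...,2]>.050)&(L[...,2]<.0655)&(L[...,0]>-.005)&(L[...,0]<.05)
    for lo in(-.11,-.035,0,.03):
        q=m&(L[...,1]>lo)&(L[...,1]<lo+.03)
        if q.sum()>5: print(n,lo,q.sum(),L[q].mean(0).round(4),np.percentile(L[q][:,0],[4,96]).round(4))
    u,v=proj(k,jig(.0,0,.03))[0].astype(int);ims.append(cv2.resize(k["image"][v-65:v+65,u-65:u+65],(400,400),interpolation=cv2.INTER_CUBIC))
cv2.imwrite("pics/end.png",np.hstack(ims)[:,:,::-1])
```

```text
[ 0.42420113 -0.00228799  0.19718995]
top knob 75 [-0.0527 -0.0558  0.1084]
top -0.11 92 [ 0.0229 -0.0935  0.0584] [0.0103 0.0347]
top -0.035 106 [ 0.0221 -0.0197  0.0588] [0.0102 0.0348]
top 0 103 [0.0229 0.0148 0.0587] [0.0105 0.0347]
top 0.03 96 [0.0226 0.0439 0.0587] [0.0108 0.0354]
side knob 66 [-0.056  -0.0532  0.1078]
side -0.11 77 [ 0.0194 -0.0945  0.058 ] [0.0077 0.0331]
side -0.035 83 [ 0.0203 -0.0201  0.058 ] [0.0082 0.0335]
side 0 92 [0.019  0.0157 0.0581] [0.0078 0.0328]
side 0.03 98 [0.0203 0.0451 0.0571] [0.0087 0.0334]
```

View pics/end.png

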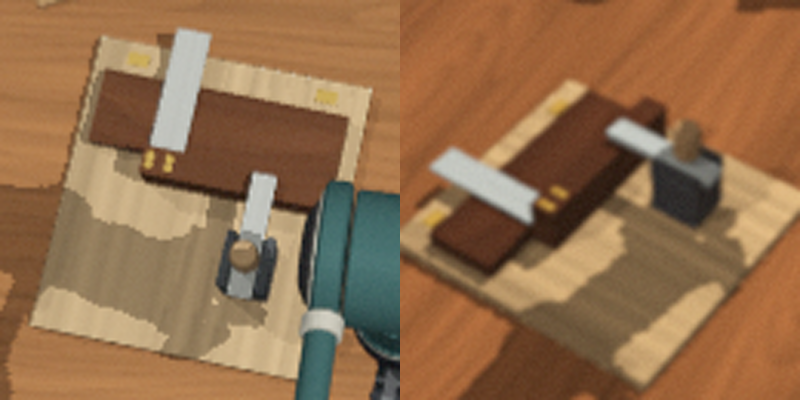

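The square is flush along the edge, standing from (145,165) to about (310,200) in the left view. The tongue lies over the stock at (262,185), the knob is at its home position (jig x −0.053) and the arm is clear. I'm handing in.

```bash
python3 -c "
from workcell import bot
print(bot.finish_job())"
```

```text
the job is handed in; nothing more can be done
None
```

The job is handed in at about 20 s: the cameras showed the square flush on the blank's edge and released, the bolt pushed home with its tongue over the stock, and I touched none of the bystanders; the hand-in gave no verdict.

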